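# Put the tested board away in the sliding-cover case

### The job

The board with the finned heat sink on the grey bench mat has passed its test and goes back into the black static-safe case. Slide the case's cover right back to its stop, lower the board gently, flat and fins up, all the way into whichever of the two long bays is free before letting go (no dropping), and slide the cover fully shut again. Leave the twin board in the other bay and the other things on the mat where they are.

Things in the scene. Friction and masses are not known exactly. Their poses are not given: they have to be found in the camera images.
- case: Black plastic case fixed to the bench, 176 (its x) x 144 (its y) x 64 mm high, origin at the centre of its underside. Its cover slides along case +x to open, away from the robot. Side walls 8 mm thick, 64 high; front and rear walls 7 mm thick, 52.5 high, front stop strip to 59. Two bays, centred at x = -54 and +4 mm, y = 0: one holds the twin board, one is free. Behind them a small empty compartment.
- cover (a joint): Slide of the dark grey cover along case +x: 0 = fully shut, front edge against the stop strip; 0.116 m = fully back at its stop, both bays open. May start up to 25 mm ajar; stays where left; friction about 1.5 N. Cover 172 x 133 x 5 mm, top face 58 mm and underside 53 mm above the bench.
- cover_rib (a point): Middle of the top edge of the pinch rib on the cover, 79 mm above the bench; moves with the cover. The rib is 13 mm thick (case x), 70 mm long (case y), 21 mm above the cover. Shut, it lies 60 mm in front (-x) of the case's centre; fully back, 56 mm behind it.
- liner: Thin black rubber liner (under 1 mm, fixed) on the floor of the free bay: origin at the centre of the bay's floor, 6 mm above the bench, axes parallel to the case's. Each bay is 54 (x) x 128 (y) mm; the divider between the bays is 4 mm thick, its top 30 mm above the bench; the one behind the rear bay 42 mm.
- module: Board to put away: green circuit board 46 (its x) x 120 (its y) mm, board top 8 mm above its underside, small parts at both ends to 14 mm; in the middle a finned aluminium heat sink 44 (x) x 40 (y) mm, top at 42 mm. Its outer fins are flat faces square to y, 40 mm apart, good to grip. Loose, 0.12-0.24 kg, origin at the centre of its underside, z up. May lie in the bay either way round.
- mat: Grey bench mat, 300 (its x) x 260 (its y) x 2 mm, fixed; origin at the centre of its underside. Case and mat may change sides of the bench.
- twin: A second board just like the first, already stored in the other bay, to be left there. Origin at the centre of its underside.
- shielded: Another green board of 46 x 120 mm on the mat, with a smooth flat steel screening can, 24 mm high, instead of fins. Not to be moved. Origin at the centre of its underside.
- screwdriver: Screwdriver with a red handle, 190 mm long, 24 mm thick, on the mat; to be left. Origin under its middle.
- marker: White marker pen with a dark cap, 136 mm long, 12 mm thick, on the mat; to be left. Origin under its middle.
Mind the look-alikes: they are no part of the job. Leave any orange look-alike of the module alone.

How it is judged (in metres and radians):
On the way, in this order (a step that is already met when the one before it is completed fails the run):
1. the cover is slid right back (value of joint cover above 0.108 m), for 0.1 s.
2. the finned board is lowered into the free bay in the grip, to within 10 mm of its floor (x of module in the frame of liner between -0.01 and 0.01 m and y of module in the frame of liner between -0.01 and 0.01 m and z of module in the frame of liner between -0.004 and 0.01 m and contact force between the fingers and module above 0.5 N), for 0.1 s.
3. the finned board lies flat in the free bay, let go (x of module in the frame of liner between -0.006 and 0.006 m and y of module in the frame of liner between -0.006 and 0.006 m and z of module in the frame of liner between -0.004 and 0.004 m and angle between module's own z axis and vertical below 0.05 rad and contact force between the fingers and module below 0.1 N and linear speed of module below 0.02 m/s), for 0.2 s.
At the end, for the whole second after the job is handed in: The cover is shut to within 3 mm of home and at rest; under it the finned board lies flat (within 0.05 rad, fins up) on the floor of the bay that was free, within 6 mm of the bay's centre along and across and 4 mm in height, at rest; the twin board is still in its bay (x of module in the frame of liner between -0.006 and 0.006 m and y of module in the frame of liner between -0.006 and 0.006 m and z of module in the frame of liner between -0.004 and 0.004 m and angle between module's own z axis and vertical below 0.05 rad and value of joint cover below 0.003 m and velocity of joint cover below 0.005 m/s and linear speed of module below 0.02 m/s and distance of twin from where it was at the start of the episode below 0.015 m); the robot touches nothing.
It fails at once if the finned board is pressed or rammed against the case or its cover (over 40 N) (contact force between module and case above 40 N).
It fails at once if the twin board is shifted out of its place (over 15 mm) (distance of twin from where it was at the start of the episode above 0.015 m).
It fails at once if the shielded board is shifted (over 20 mm) (distance of shielded from where it was at the start of the episode above 0.02 m).
It fails at once if the screwdriver or the marker is shifted (over 30 mm) (distance of any of screwdriver, marker from where it was at the start of the episode above 0.03 m).
It also fails if it takes over 69 s, if anything falls off the work surface, if the arm or the gripper's body presses on something with over 40 N, if the wrist force passes 120 N, or if a joint passes its speed limit or range.

### The arm

A 6-joint arm with a two-finger parallel gripper is mounted at the origin on the work surface. World frame = base frame: x ahead of the robot, y to its left, z up, the work surface at z = 0. Lengths are in mm, angles in rad, forces in N, time in s.
With the tool pointing down it reaches from about 300 to 875 mm from the base axis. Payload 6.4 kg.
Tool frame: the origin (TCP) lies midway between the tips of the shut fingers; the grasp point (between the pads) lies 19 mm behind it (grip_depth is the distance from the TCP to the grasp point, in mm); z points along the fingers, y is the line along which they close (so a half turn about z gives the same grasp; the last joint's range is limited). The gripper opens to 88 mm and grips with 3 to 60 N. Pads are 18 mm wide; open, the fingers measure 123 mm over their backs; the gripper's body (75 mm by 187 mm) begins 45 mm behind the grasp point.
Start: joints at [0.937, 0.181, 1.607, -0, 1.354, -0.206], TCP at [238.541, 523.201, 238.714] pointing down, gripper open.
Joint ranges: [-2.99, 2.99], [-0.89, 2.07], [0.3, 2.58], [-1.14, 4.28], [0, 2.63], [-3.12, 3.12]. Speed limits (rad/s): [2.57, 2.57, 3.01, 3.14, 3.14, 3.14].

### API

Orientations are given as a 3x3 rotation matrix whose columns are the frame's x, y, z axes.
In Python, from workcell import move_pose, move_straight, movej, command_gripper, sleep, solve_ik, get_state, read_camera, camera_info, PlanningError, finish_job, grip_depth gives the robot as it stands. Calls block until the motion is done:
- move_pose(position, orientation): joint-space move of the TCP to a pose.
- move_straight(position, frame=None, v=150, guard=None): straight line of the TCP; frame=None keeps the orientation; v is the mean speed in mm/s. With guard (N) it stops when the force on the tool has changed by that much, and returns True; else False.
- movej(angles): joint-space move.
- command_gripper(opening, grasp_force=None): finger opening in mm; grasp_force is the grip in N (None keeps the last); returns when the fingers have stopped.
- sleep(seconds).
- solve_ik(position, orientation): joint angles nearest the present ones, or None.
- get_state(): the state.
- read_camera(name): name is "scene" or "top" or "wrist"; returns (picture, depth): 384x512x3 uint8, blue, green, red; 384x512 float32, mm along the optical axis (not along the pixel's ray), 0 where there is no reading.
- camera_info(name): a dict with "fx", "fy", "cx", "cy" (pixels), "R" (3x3) and "t" (3): a world point X has camera coordinates R X + t. Camera axes: x right, y down, z forward; pixel columns grow to the right and rows downward; lengths in mm; the calibration is good to about 2 mm. A picture is of the moment at which its call begins: read the wrist's pose just before it. camera_info takes no time and is no camera call; for the wrist camera it gives the pose at the moment of the call.
A pose or a line that the arm cannot do raises PlanningError and nothing moves.
- finish_job(): hands the job in; it is judged then, once.
The state is a dict: "clock": time; "qpos": joint angles; "qvel": joint speeds; "tau": joint torques, N m; "position": TCP position; "tool_rot": TCP orientation; "ft_force": force on the tool from outside, world axes, zero at the start; "torque": the same for the moment, N m; "grip_width": finger opening in mm; "gripper_force": force on a finger pad.
Only numpy, scipy, OpenCV 4.12 (cv2) and the standard library are available. Lean on these libraries where they do the work, as an engineer would, in place of code of your own. Each camera call takes 0.05 s, during which the arm holds its last target. There are 200 camera calls.

## Working session

There is one attempt and no reset: what is moved stays moved. The work goes in short steps, each a Python script; the robot and the scene stay as the last script left them, time stands still between calls to the robot, and variables do not carry over. Pictures are saved under pics/ and viewed, at most 10 in all, crops included, and the job is handed in when it is done.

```bash
ls; mkdir -p pics
cat > h.py <<'E'
import numpy as np, cv2
from workcell import *
def cloud(name):
    c=camera_info(name); im,d=read_camera(name)
    v,u=np.mgrid[:d.shape[0],:d.shape[1]]
    P=np.stack([(u-c["cx"])/c["fx"]*d,(v-c["cy"])/c["fy"]*d,d],-1)
    W=(P-np.array(c["t"]))@np.array(c["R"])
    W[d<=0]=np.nan
    return im,W
E
python3 - <<'E'
from h import *
for n in("top","scene"):
    im,W=cloud(n); cv2.imwrite(f"pics/{n}1.png",im); np.save(n+".npy",W); np.save(n+"im.npy",im)
s=get_state();print(s["clock"],s["position"],s["tool_rot"],grip_depth)
E
```

```text
pics
0.1 [238.27471722 522.7817959  237.9225805 ] [[-9.09868746e-01  4.14895264e-01 -8.86384449e-04]
 [ 4.14896122e-01  9.09867869e-01 -1.29164759e-03]
 [ 2.70594260e-04 -1.54298725e-03 -9.99998773e-01]] 18.700000000000003
```

View pics/top1.png

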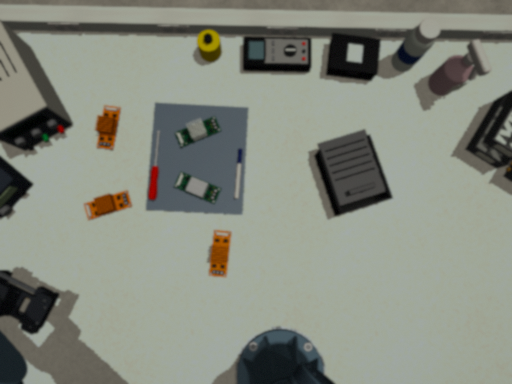

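The top view shows the mat around (198,158), with boards at (198,130) and (197,187), and the case around (352,172). Its rib is near (362,190), so the cover is near shut. Next I'll get the heights to tell the boards apart.

```bash
python3 - <<'E'
from h import *
W=np.load("top.npy"); im=np.load("topim.npy")
def rect(m,name):
    P=W[m]; P=P[~np.isnan(P).any(1)]
    (c,s,a)=cv2.minAreaRect(P[:,:2].astype(np.float32)); print(name,len(P),np.round(c,1),np.round(s,1),round(a,1),"z",np.round(np.percentile(P[:,2],[2,50,90,99]),1))
v,u=np.mgrid[:384,:512]
def box(a,b,c,d): return (u>=a)&(u<b)&(v>=c)&(v<d)
z=W[...,2]
for n,b in(("A",box(172,224,112,150)),("B",box(172,224,168,206))):
    rect(b&(z>5)&(z<60),n); 
    for h in(12,20,30,38): 
        m=b&(z>h)&(z<60)
        if m.sum()>5: rect(m,n+f">{h}")
C=box(310,396,120,220)
rect(C&(z>40),"case"); rect(C&(z>50)&(z<60.5),"cover"); rect(C&(z>61.5)&(z<70),"walls");rect(C&(z>72),"rib")
print(np.round(W[172,352]),np.round(W[190,362]))
E
python3 -c "
import cv2;a=cv2.imread('pics/top1.png');cv2.imwrite('pics/c.png',cv2.hconcat([cv2.resize(a[110:210,145:255],None,fx=3.6,fy=3.6,interpolation=2),cv2.resize(a[120:220,300:400],None,fx=3.6,fy=3.6,interpolation=2)]))"
```

```text
A 869 [632.7 230.1] [104.9 139.8] 1.3 z [ 5.2 12.3 42.8 46.9]
A>12 446 [628.5 227.7] [ 45. 118.] 24.2 z [12.2 16.5 44.8 47.2]
A>20 139 [634.1 213.7] [44.  71.3] 23.7 z [20.2 43.9 46.4 47.6]
A>30 118 [628.1 228.3] [43.3 39.7] 23.7 z [32.  44.2 46.7 47.6]
A>38 109 [628.1 228.3] [43.3 39.7] 23.7 z [39.8 44.4 46.8 47.6]
B 881 [477.2 225.9] [101. 139.] 0.8 z [ 5.2 12.5 27.4 30.2]
B>12 475 [474.2 225.3] [118.9  44.9] 67.6 z [12.2 24.2 28.5 30.5]
B>20 278 [468.6 211.6] [76.9 39.9] 67.4 z [22.3 26.5 29.2 30.6]
B>30 12 [468.2 225. ] [37.  31.9] 34.8 z [30.1 30.4 31.2 31.9]
case 3931 [ 515.6 -182.6] [194.5 147.6] 18.4 z [50.9 58.8 64.1 80.1]
cover 2850 [ 515.4 -181.4] [194.4 142.9] 17.9 z [52.6 58.1 59.8 60.4]
walls 606 [ 515.3 -183.7] [192.5 144.9] 18.1 z [61.6 63.6 66.1 67.8]
rib 140 [ 467.6 -198.7] [12.8 68.6] 19.1 z [75.1 78.9 81.2 83. ]
[ 513. -181.   55.] [ 463. -198.   83.]
```

View pics/c.png

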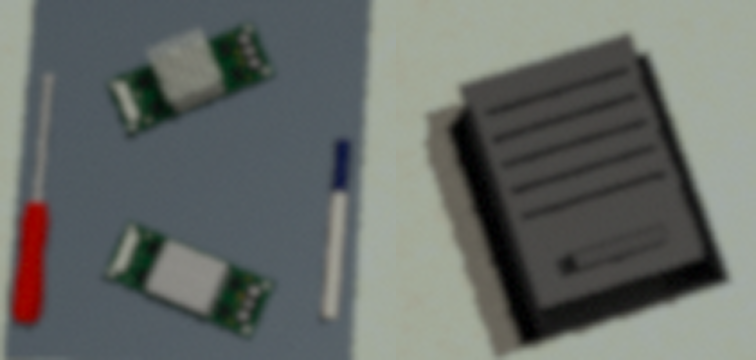

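Board A at (628,228), top 44 mm, is the finned module, with its long axis at about 114°. The can board is B. The case yaw is about 18.3° and the cover looks about 18 mm ajar. I'll pinch the rib and slide the cover back.

```bash
cat >> h.py <<'E'
def down(deg):
    "tool down, tool y along world heading deg or deg+180, whichever keeps joint 6 nearest 0"
    a=np.radians(deg); y=np.array([np.cos(a),np.sin(a),0]); z=np.array([0,0,-1.])
    return [np.column_stack([np.cross(s*y,z),s*y,z]) for s in(1,-1)]
def pick(pos,deg):
    o=[(abs(q[5]),R) for R in down(deg) if (q:=solve_ik(pos,R)) is not None]
    return min(o,key=lambda t:t[0])[1]
YAW=18.3; CX=np.array([np.cos(np.radians(YAW)),np.sin(np.radians(YAW)),0]); CY=np.array([-CX[1],CX[0],0])
E
python3 - <<'E'
from h import *
W=np.load("top.npy")
v,u=np.mgrid[:384,:512]
m=(u>310)&(u<396)&(v>120)&(v<220)&(W[...,2]>45); P=W[m]
# walls/ cover profile in case frame
X=P@CX;Y=P@CY
for lo,hi in((45,56),(56,60),(61.5,68),(74,90)):
    k=(P[:,2]>lo)&(P[:,2]<hi); print(lo,np.round(np.percentile(X[k],[0.5,2,98,99.5]),1),np.round(np.percentile(Y[k],[.5,2,98,99.5]),1))
r=np.array([467.6,-198.7,0])
R=pick(r+[0,0,140],YAW)
command_gripper(50)
move_pose(r+[0,0,140],R)
im,Wc=cloud("wrist"); cv2.imwrite("pics/w1.png",im)
z=Wc[...,2]; k=(z>74)&(z<84)
c=cv2.minAreaRect(Wc[k][:,:2].astype(np.float32)); print(c,k.sum()); print(get_state()["clock"],get_state()["qpos"][5])
E
```

```text
45 [339.1 339.5 526.3 528.2] [-401.6 -400.8 -263.1 -262.3]
56 [336.5 347.3 526.4 528.9] [-401.3 -399.3 -274.7 -264.5]
61.5 [336.1 337.1 516.3 524. ] [-408.2 -407.6 -264.4 -263.9]
74 [375.2 375.5 387.6 387.9] [-369.3 -368.8 -302.5 -301.6]
((470.16864013671875, -200.758544921875), (12.781102180480957, 69.68073272705078), 18.039121627807617) 1471
3.5583 -0.955135884473081
```

View pics/w1.png

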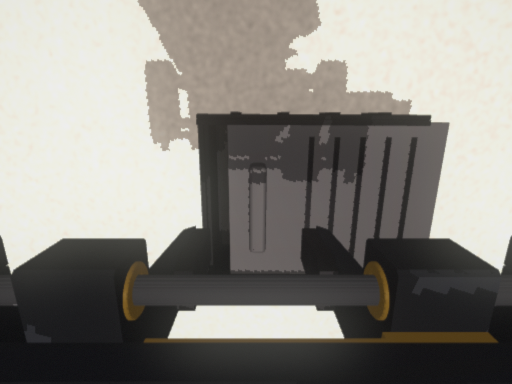

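The wrist view shows the rib centred at (258,210), about 2 mm from the estimate, with the cover ajar towards image right. Gripping it and sliding.

Run:
```python
from h import *
r=np.array([469.3,-200.,0])
print(move_straight(r+[0,0,62],v=120,guard=15))
command_gripper(5,15); s=get_state(); print(s["grip_width"],s["gripper_force"],s["position"],s["ft_force"])
p=np.array(s["position"])
print(move_straight(p+CX*85,v=90,guard=20))
p=np.array(get_state()["position"]); hit=move_straight(p+CX*35,v=40,guard=9)
s=get_state(); q=np.array(s["position"]); print(hit,q,s["ft_force"],s["grip_width"],s["clock"])
np.save("rib.npy",q)
command_gripper(40)
move_straight(q+[0,0,90],v=200)
c=q-CX*84 ; c[2]=330   # above bays (x~-28)
R=np.array(get_state()["tool_rot"])
move_pose(c-CX*0,R)
im,W=cloud("wrist"); cv2.imwrite("pics/w2.png",im); np.save("w2.npy",W); print(get_state()["clock"])
im,W=cloud("top"); np.save("t2.npy",W)
```

```text
False
12.886345567884241 14.999769777059555 [ 469.44250185 -200.07402284   62.18845965] [-0.08467699  0.24533352  1.44212428]
False
True [ 562.56877085 -169.5650102    62.12208087] [-1.24722427 -1.74125888  5.54418744] 12.680240342877712 6.5833
8.6167
```

View pics/w2.png

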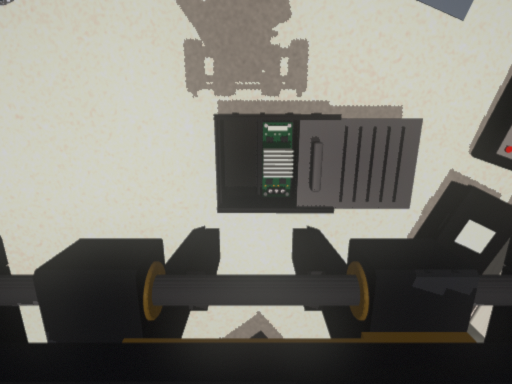

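The wrist view shows the cover fully back. The twin is in the rear bay at (278,160) and the front bay at (240,160) is free. Next I'll locate the bay.

Run:
```python
from h import *
q=np.load("rib.npy"); print("rib CX,CY",q@CX,q@CY)
O=np.array([q@CX-56]), 
for f,roi in(("w2.npy",(205,345,95,225)),("t2.npy",(310,400,100,220))):
    W=np.load(f); a,b,c,d=roi; P=W[c:d,a:b].reshape(-1,3); P=P[~np.isnan(P).any(1)]
    X=P@CX-(q@CX-56); Y=P@CY-q@CY; z=P[:,2]
    def st(n,k): 
        if k.sum()>10: r=cv2.minAreaRect(P[k][:,:2].astype(np.float32)); print(f,n,k.sum(),"X",np.round(np.percentile(X[k],[1,50,99]),1),"Y",np.round(np.percentile(Y[k],[1,50,99]),1),"z",np.median(z[k]).round(1),np.round(r[1]),round(r[2],2))
    fb=(X>-80)&(X<-28)&(abs(Y)<75)
    st("floor",fb&(z<15)); st("wallside",(z>60)&(z<68)&(X<10)&(X>-84)); 
    st("left",(z>60)&(z<68)&(X<10)&(X>-84)&(Y>0)); st("right",(z>60)&(z<68)&(X<10)&(X>-84)&(Y<0))
    st("front",(z>50)&(z<63)&(X<-70)&(abs(Y)<60)); st("divider",(z>24)&(z<34)&(abs(X+25)<7)&(abs(Y)<60))
    st("twin hs",(z>40)&(z<53)&(abs(X-4)<30)&(abs(Y)<30)); st("rib",(z>74)&(z<84)&(X>40))
```

```text
rib CX,CY 480.87498996959584 -337.63169080702676
w2.npy floor 2551 X [-79.6 -54.1 -29. ] Y [-64.7   1.8  73.6] z 6.3 [ 51. 139.] 18.28
w2.npy wallside 762 X [-82.9 -37.9   8.7] Y [-71.9  63.5  70.1] z 63.7 [ 94. 143.] 18.38
w2.npy left 412 X [-83.5 -37.1   9.6] Y [63.4 67.4 70.1] z 63.7 [94. 26.] 18.8
w2.npy right 350 X [-82.9 -37.9   8.6] Y [-72.  -68.2 -64.4] z 63.6 [93.  8.] 18.31
w2.npy front 451 X [-88.3 -84.4 -81.2] Y [-58.3   4.3  59.3] z 57.3 [  7. 119.] 18.14
w2.npy divider 182 X [-27.4 -25.8 -18.1] Y [-59.2  -5.1  57.6] z 29.7 [  9. 119.] 17.31
w2.npy twin hs 542 X [-17.8   8.   33.1] Y [-25.2  -0.   24.3] z 47.0 [52. 58.] 17.69
w2.npy rib 466 X [49.2 54.9 61.9] Y [-34.6   0.5  33.2] z 78.3 [13. 69.] 18.0
t2.npy floor 705 X [-79.3 -50.5 -28.8] Y [-62.2   5.5  74.6] z 7.1 [ 52. 139.] 18.04
t2.npy wallside 165 X [-82.5 -22.2   8.9] Y [-70.   67.8  73.4] z 64.0 [ 93. 144.] 18.58
t2.npy left 120 X [-82.9 -37.3   7.9] Y [65.3 69.5 73.5] z 64.0 [93.  8.] 18.15
t2.npy right 45 X [-25.2  -8.7   9.3] Y [-70.4 -65.2 -61.7] z 64.1 [35.  9.] 20.05
t2.npy front 55 X [-89.4 -86.  -82.8] Y [ 4.9 33.7 58.8] z 57.2 [ 7. 56.] 17.88
t2.npy divider 71 X [-29.  -26.9 -19.2] Y [-58.4  -1.9  53.8] z 29.7 [ 10. 114.] 18.05
t2.npy twin hs 245 X [-19.5   4.   31.2] Y [-24.3   1.8  24.6] z 46.5 [52. 59.] 16.52
t2.npy rib 135 X [47.4 53.6 60.5] Y [-32.    2.2  35. ] z 78.7 [14. 70.] 17.67
```

The bay is at rib −110 mm along case x, and the walls, front and divider agree to about 1 mm. Yaw is 18.2°. Going above the module for a close look.

Run:
```python
from h import *
m=np.array([628.1,228.3,0])
R=pick(m+[0,0,180],114.0)
command_gripper(66)
move_pose(m+[0,0,200],R)
im,W=cloud("wrist"); cv2.imwrite("pics/w3.png",im)
z=W[...,2]; near=np.hypot(W[...,0]-m[0],W[...,1]-m[1])
for lo,hi,r in((36,52,35),(7,20,75)):
    k=(z>lo)&(z<hi)&(near<r)
    print(lo,k.sum(),cv2.minAreaRect(W[k][:,:2].astype(np.float32)),np.median(z[k]))
s=get_state(); print(s["clock"],s["qpos"][5],s["tool_rot"][:,0])
```

```text
36 697 ((631.3178100585938, 227.38868713378906), (44.18886184692383, 39.53447723388672), 24.532560348510742) 43.557473732039405
7 3124 ((631.1305541992188, 227.18084716796875), (45.963478088378906, 120.0226821899414), 24.44861602783203) 10.653618726470913
11.2167 1.322860705230975 [9.13775491e-01 4.06219249e-01 5.22811127e-04]
```

View pics/w3.png

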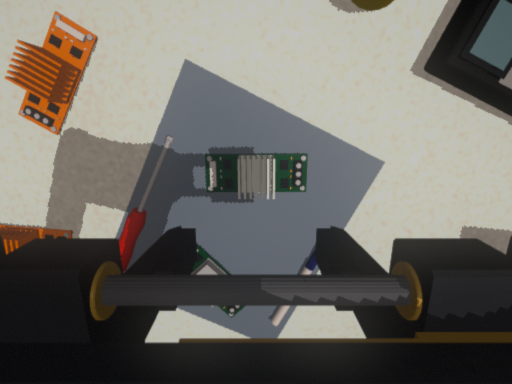

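The wrist view shows the module at (256,175): centre (631.2,227.3), yaw 24.45°, and sizes match. Now I'll grasp, lift, and look at the bay from above with the board held.

Run:
```python
from h import *
m=np.array([631.2,227.3,0]); R=min(down(114.45),key=lambda R:np.linalg.norm(R-get_state()["tool_rot"]))
print(move_straight(m+[0,0,60],R,v=150), move_straight(m+[0,0,20],v=60,guard=12))
command_gripper(30,30); s=get_state(); print(s["grip_width"],s["gripper_force"],s["position"],s["ft_force"])
p=np.array(s["position"]); move_straight(p+[0,0,150],v=150)
s=get_state(); print(s["grip_width"],s["gripper_force"],s["ft_force"])
q=np.load("rib.npy"); b=CX*(q@CX-110)+CY*(q@CY+0.0)
Rb=pick(b+[0,0,220],108.2)
move_pose(b+[0,0,220],Rb)
s=get_state(); print(s["clock"],s["qpos"][5],s["position"],s["grip_width"],b)
im,W=cloud("wrist"); cv2.imwrite("pics/w4.png",im); np.save("w4.npy",W)
im,W=cloud("scene"); cv2.imwrite("pics/s4.png",im); np.save("s4.npy",W)
W=np.load("w4.npy").reshape(-1,3); W=W[~np.isnan(W).any(1)]
X=W@CX-(q@CX-56);Y=W@CY-q@CY;z=W[:,2]
def st(n,k): 
    if k.sum()>10: print(n,k.sum(),np.round(np.percentile(X[k],[1,50,99]),1),np.round(np.percentile(Y[k],[1,50,99]),1),np.median(z[k]).round(1))
st("left",(z>60)&(z<68)&(X<10)&(X>-84)&(Y>50)&(Y<80)); st("right",(z>60)&(z<68)&(X<10)&(X>-84)&(Y<-50)&(Y>-80))
st("front",(z>50)&(z<63)&(X<-70)&(X>-100)&(abs(Y)<60)); st("divider",(z>24)&(z<34)&(abs(X+25)<7)&(abs(Y)<60)); st("rib",(z>74)&(z<84)&(X>40)&(X<70)&(abs(Y)<45))
```

```text
False False
39.640541441884146 29.99995993450284 [631.33518501 227.39345347  20.34176099] [-0.56342516  0.54768488  2.88135632]
39.42800221235921 29.99982840847224 [ 0.42498314 -0.37664257 -1.219549  ]
16.4833 0.5972026714814394 [ 458.60726263 -203.54322707  219.95243452] 40.00325391234242 [ 458.13196831 -204.10418035    0.        ]
left 621 [-70.9 -28.4   9.4] [62.8 66.5 70.9] 63.4
right 621 [-71.1 -28.4   9.2] [-72.8 -68.4 -64.7] 63.6
divider 412 [-26.4 -24.5 -22.7] [-58.5  -0.1  58.2] 29.5
rib 1145 [49.5 55.4 62.6] [-34.9  -0.3  32.5] 78.3
```

View pics/w4.png

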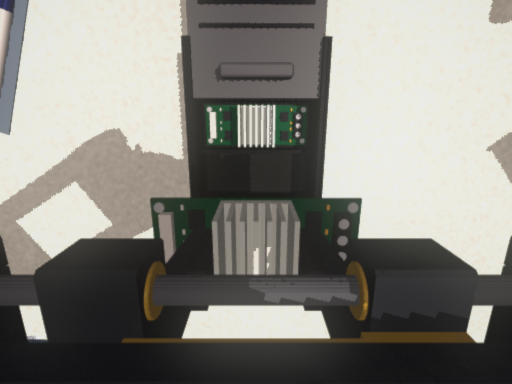

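View pics/s4.png

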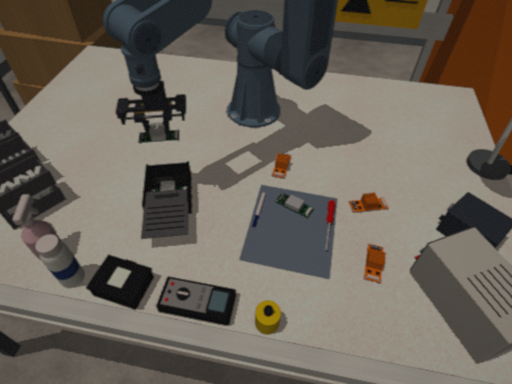

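The wrist view shows the held board level, with the free bay just behind it and the twin at (255,125). The scene view confirms this. The wrist bias along X is about 0 and the bay Y offset is about −0.7. Checking the board's far edge in the grip, then lowering.

Run:
```python
from h import *
W=np.load("w4.npy"); v,u=np.mgrid[:384,:512]; q=np.load("rib.npy")
t=np.array([458.6,-203.54,0])
k=(u>150)&(u<365)&(v>190)&(v<235)&(W[...,2]>195)&(W[...,2]<225); P=W[k]-t
r=cv2.minAreaRect(P[:,:2].astype(np.float32)); X=P@CX;Y=P@CY
print(k.sum(),r[1],r[2],"X max",np.percentile(X,[98,99.5,100]),"Y",np.percentile(Y,[.5,99.5]),np.median(P[:,2]))
for s in(-1,1):
    e=(Y*s>30); print("edge X at",Y[e].mean(),np.percentile(X[e],99))
s=get_state();print(s["position"],s["tool_rot"])
```

```text
6190 (22.696054458618164, 120.53913116455078) 18.38725471496582 X max [23.00430753 23.20397491 23.51594636] Y [-60.3999696   58.45662777] 210.60047064153366
edge X at -45.671186787440895 23.052727618129094
edge X at 44.673924107228096 23.114232262441615
[ 458.6410979  -203.41643543  219.90168476] [[ 9.49516948e-01  3.13715739e-01 -3.03128571e-05]
 [ 3.13715738e-01 -9.49516925e-01  2.11308418e-04]
 [ 3.75082057e-05 -2.10150544e-04 -9.99999977e-01]]
```

Run:
```python
from h import *
q=np.load("rib.npy"); b=CX*(q@CX-110)+CY*(q@CY-0.8)
print(move_straight(b+[0,0,90],v=120))
p=np.array(get_state()["position"]); d=p-b; print("err X,Y",d@CX,d@CY)
print(move_straight(b+[0,0,45],v=50,guard=8), get_state()["position"])
hit=move_straight(b+[0,0,23],v=15,guard=5); s=get_state(); d=np.array(s["position"])-b
print(hit,"err",d@CX,d@CY,s["position"][2],s["ft_force"],s["clock"])
```

```text
False
err X,Y 0.3985590866307955 -0.5464258848791529
False [ 458.63471946 -205.03142286   45.26599489]
True err -0.06201834232803542 0.07696581872066591 24.272517847118667 [0.28088581 0.33340307 5.00266223] 20.125
```

The board touched down at the expected height, so I'm releasing, backing off and checking.

Run:
```python
from h import *
sleep(0.2); command_gripper(56); sleep(0.3)
p=np.array(get_state()["position"]); move_straight(p+[0,0,140],v=150)
# look from further front (-x), for the front wall and board
c=p-CX*60; c[2]=280
move_straight(c,v=250)
q=np.load("rib.npy")
im,W=cloud("wrist"); cv2.imwrite("pics/w5.png",im)
W=W.reshape(-1,3); W=W[~np.isnan(W).any(1)]
X=W@CX-(q@CX-56);Y=W@CY-q@CY;z=W[:,2]
for n,x in(("mod",-54),("twin",4)):
    for lo,hi in((12,24),(40,54)):
        k=(abs(X-x)<26)&(abs(Y)<62)&(z>lo)&(z<hi)
        if k.sum()>10: print(n,k.sum(),np.round(np.percentile(X[k],[1,50,99]),1),np.round(np.percentile(Y[k],[1,50,99]),1),np.round(np.percentile(z[k],[5,50,95]),1))
print(get_state()["clock"])
```

```text
mod 2416 [-76.3 -53.3 -32. ] [-60.7  -0.4  57. ] [12.7 14.7 20.5]
mod 488 [-75.1 -52.6 -32.1] [-21.7  -1.8  17.5] [45.  47.7 48.8]
twin 2744 [-17.9   4.5  26.6] [-60.2   0.7  57.9] [12.6 14.8 20.6]
twin 592 [-17.9   6.1  26.1] [-21.1  -0.6  18.8] [45.6 47.6 48.9]
22.8667
```

View pics/w5.png

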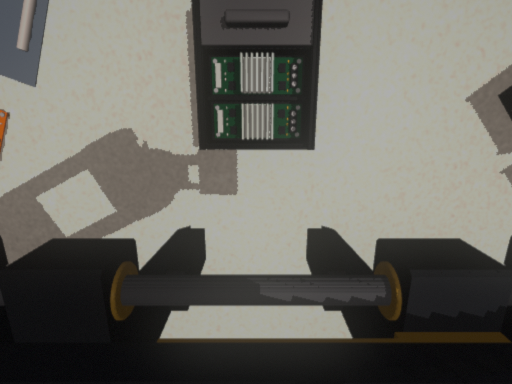

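The board sits flat and centred at (257,122), level with the twin at (257,75). Closing the cover.

Run:
```python
from h import *
q=np.load("rib.npy"); a=np.array([q[0],q[1],0])
R=pick(a+[0,0,160],18.2)
command_gripper(50)
move_pose(a+[0,0,160],R)
print(move_straight(a+[0,0,62],v=120,guard=15))
command_gripper(5,15); s=get_state(); p=np.array(s["position"]); print(s["grip_width"],p)
print(move_straight(p-CX*105,v=90,guard=20))
g=np.array(get_state()["position"]); hit=move_straight(g-CX*20,v=30,guard=12)
e=np.array(get_state()["position"]); print(hit,"travel",(q-e)@CX,(p-e)@CX,get_state()["ft_force"],get_state()["clock"])
command_gripper(45); move_straight(e+[0,0,120],v=200)
im,W=cloud("wrist"); cv2.imwrite("pics/w6.png",im)
P=W.reshape(-1,3); P=P[~np.isnan(P).any(1)]; X=P@CX-(q@CX-56); k=(P[:,2]>74)&(P[:,2]<84)&(abs(X)<85)
print("rib X",np.percentile(X[k],[2,50,98]),k.sum())
```

```text
False
12.585633119675938 [ 562.61357385 -169.59010689   62.12590704]
False
True travel 116.01173748276518 116.04639442876301 [2.3880867  1.22648682 1.71239029] 27.75
rib X [-66.42194086 -60.03584169 -53.76944824] 1075
```

View pics/w6.png

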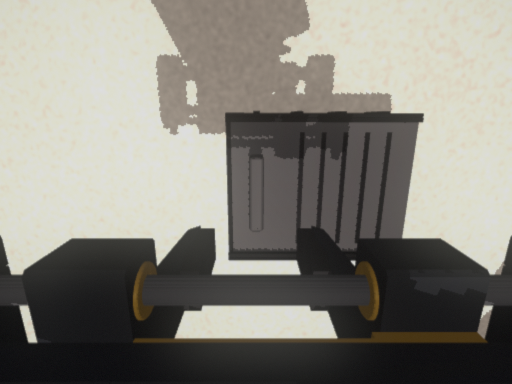

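The cover travelled 116.0 mm and is shut: the rib at (257,193) measures −60 mm, the shut position. Nothing is touching the robot.

```bash
python3 -c "
from workcell import *
sleep(0.3); print(finish_job())"
```

```text
the job is handed in; nothing more can be done
None
```

The job is handed in after about 30 s on the robot clock: the finned board lies flat in the front bay beside the twin, and the cover is fully shut. The hand-in call returned no verdict.

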